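Coffee for two at the reception desk

TASK

Two visitors are waiting at the reception desk: of the two coffee trays, take the one that is set with two cups (the other carries one cup and the sugar bowl), lift it about ten centimetres or more clear of the desk, and hold it there level and steady, both cups standing upright on it, for the visitors to help themselves. Do not put it down: finish while still holding it in the air. Leave the other tray and everything else on the desk undisturbed.

Things in the scene. Friction and masses are not known exactly. Their poses are not given: they have to be found in the camera images.
- tray_a: one of two identical wooden coffee trays, base 260 (x) x 130 (y) x 8 thick, rim 22 high; steel strip uprights 24 wide, 168 high, at the middle of the short ends carry a wooden bar along x over the centre line. About 0.42 kg, 0.75 with its load, balanced at the middle. Two things stand on its floor, at x = -60 and +60. Origin: centre of the underside; z up, x along the bar
- tray_a_bar (a point): middle of the straight carrying bar of tray_a, the place to grip: centre of the bar's section, 16 wide (y) x 22 high, 155 above the tray's underside; the bar is 260 long along x and fixed to the tray. Things under it are up to 88 above the tray's underside. Axes as the tray's
- tray_b: one of two identical wooden coffee trays, base 260 (x) x 130 (y) x 8 thick, rim 22 high; steel strip uprights 24 wide, 168 high, at the middle of the short ends carry a wooden bar along x over the centre line. About 0.42 kg, 0.75 with its load, balanced at the middle. Two things stand on its floor, at x = -60 and +60. Origin: centre of the underside; z up, x along the bar
- tray_b_bar (a point): middle of the straight carrying bar of tray_b, the place to grip: centre of the bar's section, 16 wide (y) x 22 high, 155 above the tray's underside; the bar is 260 long along x and fixed to the tray. Things under it are up to 88 above the tray's underside. Axes as the tray's
- cup_1: one of three identical white ceramic cups with a side handle (at +y), open on top, 68 dia. x 72 high, 0.16 kg; it stands on one of the two trays. Origin: centre of the underside; z up
- cup_2: one of three identical white ceramic cups with a side handle (at +y), open on top, 68 dia. x 72 high, 0.16 kg; it stands on one of the two trays. Origin: centre of the underside; z up
- cup_3: one of three identical white ceramic cups with a side handle (at +y), open on top, 68 dia. x 72 high, 0.16 kg; it stands on one of the two trays. Origin: centre of the underside; z up
- sugar: white ceramic sugar bowl with a closed, knobbed lid, round, no handle, 74 dia. x 80 high, 0.17 kg; it stands on one of the two trays beside a single cup. Origin: centre of the underside; z up
- creamer: steel milk jug, round, 56 dia. x 70 high; stands loose on the desk, to be left alone. Origin: centre of the underside; z up
- stapler: black stapler, 130 x 36 x 54 high, long axis x; stands loose on the desk, to be left alone. Origin: centre of the underside; z up
- bell: steel call bell on a black foot, round, 84 dia. x 55 high; stands loose on the desk, to be left alone. Origin: centre of the underside; z up
- pen_cup: dark steel cup of pens, 72 dia. x 95 high, pens up to 155; stands loose on the desk, to be left alone. Origin: centre of the underside; z up
- tape: black tape dispenser, 140 x 50 x 75 high, long axis x; stands loose on the desk, to be left alone. Origin: centre of the underside; z up
- owl: carved wooden owl, 62 dia. x 125 high; stands loose on the desk, to be left alone. Origin: centre of the underside; z up
- mouse: black computer mouse, 105 x 58 x 32 high, long axis x; stands loose on the desk, to be left alone. Origin: centre of the underside; z up
- phone: black desk telephone, fixed, 200 x 200 x 120 high, right-hand side of the desk (top at z = 0, from behind the robot to 0.90 m ahead, 0.70 m to each side). Also fixed: a keyboard 17 high at the left end, letter trays 140 high just right of the robot base; a screen, a printer and flowers stand beyond the ends. Origin: centre of the underside
Not all that is in view belongs to the job. Leave any purple or yellow look-alike of the cup_1 alone.

How it is judged:
At the end, for the whole second after the job is handed in: The tray with two cups is held in the fingers (over 3 N), over 9 cm above the desk, within 0.10 rad of level, slower than 2 cm/s and 0.15 rad/s, carried by nothing else; its cups stand on its floor within 0.12 rad of upright; the other tray is on the desk, its cup and sugar bowl upright on it (((height (world z) of tray_a above 0.09 m and angle between tray_a's own z axis and vertical below 0.1 rad and linear speed of tray_a below 0.02 m/s and angular speed of tray_a below 0.15 rad/s and contact force between the fingers and tray_a above 3 N and contact force between tray_a and tray_b below 0.1 N and contact force between tray_a and phone below 0.1 N and contact force between tray_a and creamer below 0.1 N and contact force between tray_a and stapler below 0.1 N and contact force between tray_a and bell below 0.1 N and contact force between tray_a and pen_cup below 0.1 N and contact force between tray_a and tape below 0.1 N and contact force between tray_a and owl below 0.1 N and contact force between tray_a and mouse below 0.1 N and (horizontal distance between sugar and tray_b below 0.09 m and z of sugar in the frame of tray_b between 0 and 0.02 m and angle between sugar's own z axis and vertical below 0.12 rad) and height (world z) of tray_b below 0.01 m and (((horizontal distance between cup_1 and tray_a below 0.09 m and z of cup_1 in the frame of tray_a between 0 and 0.02 m and angle between cup_1's own z axis and vertical below 0.12 rad) and (horizontal distance between cup_2 and tray_a below 0.09 m and z of cup_2 in the frame of tray_a between 0 and 0.02 m and angle between cup_2's own z axis and vertical below 0.12 rad) and (horizontal distance between cup_3 and tray_b below 0.09 m and z of cup_3 in the frame of tray_b between 0 and 0.02 m and angle between cup_3's own z axis and vertical below 0.12 rad)) or ((horizontal distance between cup_1 and tray_a below 0.09 m and z of cup_1 in the frame of tray_a between 0 and 0.02 m and angle between cup_1's own z axis and vertical below 0.12 rad) and (horizontal distance between cup_3 and tray_a below 0.09 m and z of cup_3 in the frame of tray_a between 0 and 0.02 m and angle between cup_3's own z axis and vertical below 0.12 rad) and (horizontal distance between cup_2 and tray_b below 0.09 m and z of cup_2 in the frame of tray_b between 0 and 0.02 m and angle between cup_2's own z axis and vertical below 0.12 rad)) or ((horizontal distance between cup_2 and tray_a below 0.09 m and z of cup_2 in the frame of tray_a between 0 and 0.02 m and angle between cup_2's own z axis and vertical below 0.12 rad) and (horizontal distance between cup_3 and tray_a below 0.09 m and z of cup_3 in the frame of tray_a between 0 and 0.02 m and angle between cup_3's own z axis and vertical below 0.12 rad) and (horizontal distance between cup_1 and tray_b below 0.09 m and z of cup_1 in the frame of tray_b between 0 and 0.02 m and angle between cup_1's own z axis and vertical below 0.12 rad)))) or (height (world z) of tray_b above 0.09 m and angle between tray_b's own z axis and vertical below 0.1 rad and linear speed of tray_b below 0.02 m/s and angular speed of tray_b below 0.15 rad/s and contact force between the fingers and tray_b above 3 N and contact force between tray_b and tray_a below 0.1 N and contact force between tray_b and phone below 0.1 N and contact force between tray_b and creamer below 0.1 N and contact force between tray_b and stapler below 0.1 N and contact force between tray_b and bell below 0.1 N and contact force between tray_b and pen_cup below 0.1 N and contact force between tray_b and tape below 0.1 N and contact force between tray_b and owl below 0.1 N and contact force between tray_b and mouse below 0.1 N and (horizontal distance between sugar and tray_a below 0.09 m and z of sugar in the frame of tray_a between 0 and 0.02 m and angle between sugar's own z axis and vertical below 0.12 rad) and height (world z) of tray_a below 0.01 m and (((horizontal distance between cup_1 and tray_b below 0.09 m and z of cup_1 in the frame of tray_b between 0 and 0.02 m and angle between cup_1's own z axis and vertical below 0.12 rad) and (horizontal distance between cup_2 and tray_b below 0.09 m and z of cup_2 in the frame of tray_b between 0 and 0.02 m and angle between cup_2's own z axis and vertical below 0.12 rad) and (horizontal distance between cup_3 and tray_a below 0.09 m and z of cup_3 in the frame of tray_a between 0 and 0.02 m and angle between cup_3's own z axis and vertical below 0.12 rad)) or ((horizontal distance between cup_1 and tray_b below 0.09 m and z of cup_1 in the frame of tray_b between 0 and 0.02 m and angle between cup_1's own z axis and vertical below 0.12 rad) and (horizontal distance between cup_3 and tray_b below 0.09 m and z of cup_3 in the frame of tray_b between 0 and 0.02 m and angle between cup_3's own z axis and vertical below 0.12 rad) and (horizontal distance between cup_2 and tray_a below 0.09 m and z of cup_2 in the frame of tray_a between 0 and 0.02 m and angle between cup_2's own z axis and vertical below 0.12 rad)) or ((horizontal distance between cup_2 and tray_b below 0.09 m and z of cup_2 in the frame of tray_b between 0 and 0.02 m and angle between cup_2's own z axis and vertical below 0.12 rad) and (horizontal distance between cup_3 and tray_b below 0.09 m and z of cup_3 in the frame of tray_b between 0 and 0.02 m and angle between cup_3's own z axis and vertical below 0.12 rad) and (horizontal distance between cup_1 and tray_a below 0.09 m and z of cup_1 in the frame of tray_a between 0 and 0.02 m and angle between cup_1's own z axis and vertical below 0.12 rad)))))); the arm keeps its last pose, push and grip.
It fails at once if the sugar bowl, and so the tray it stands on, is disturbed (moved more than 2 cm) (distance of sugar from where it was at the start of the episode above 0.02 m).
It fails at once if a cup tips over (more than 0.35 rad) (angle between any of cup_1, cup_2, cup_3's own z axis and vertical above 0.35 rad).
It fails at once if a tray is carried aslant (more than 0.25 rad) (angle between any of tray_a, tray_b's own z axis and vertical above 0.25 rad).
It fails at once if something else standing on the desk is disturbed (moved more than 2.5 cm) (distance of any of creamer, stapler, bell, pen_cup, tape, owl, mouse from where it was at the start of the episode above 0.025 m).
It also fails if it takes over 32 s, if anything falls off the work surface, if the arm or the gripper's body presses on something with over 40 N, if the wrist force passes 120 N, or if a joint passes its speed limit or range.

ROBOT

A 7-joint arm with a two-finger parallel gripper is mounted at the origin on the work surface. World frame = base frame: x ahead of the robot, y to its left, z up, the work surface at z = 0. Lengths are in m, angles in rad, forces in N, time in s.
With the tool pointing down it reaches from about 0.4 to 0.85 m from the base axis. Payload 10.4 kg.
Tool frame: the origin (TCP) lies on the centre line of the jaws, within the pads' length; the fingertips stand 17 mm ahead of it and the grasp point (between the pads) lies 2 mm behind it; z points along the fingers, y is the line along which they close (so a half turn about z gives the same grasp; the last joint's range is limited). The gripper opens to 85 mm and grips with 20 to 120 N. Pads are 22 mm wide; open, the fingers measure 114 mm over their backs; the gripper's body (76 mm by 85 mm) begins 54 mm behind the grasp point. The pads swing forward as they close: fully open they stand 13 mm farther back than shut.
Start: joints at [-1.192, 0.332, -0.065, 1.46, 0.022, 1.35, -0.088], TCP at [0.244, 0.575, 0.248] pointing down, gripper open.
Joint ranges: [-2.6, 2.6], [-0.5, 2.12], [-1.47, 1.34], [0.16, 2.42], [-1.27, 4.41], [0.06, 2.06], [-2.6, 2.6]. Speed limits (rad/s): [2.22, 2.22, 2.79, 2.79, 3.14, 3.14, 3.14].

INTERFACE

Orientations are given as a unit quaternion [x, y, z, w].
In Python, from workcell import sensors, imaging, order, spotter gives the robot as it stands. The module is installed in compiled form; this text tells all that it offers.
- The arm moves only by the shell command python3 -m inch 'ROWS' [FORCE]. ROWS is JSON, a list that holds one entry, the list of rows, each a list of 7 numbers: the shift along the tool's x, y, z in m, then the turn, a rotation vector about the tool's x, y, z in rad, then the closure, from -1 (fully open) to 1 (shut). In form: [[[x, y, z, ax, ay, az, hand], ...]]. A call has 1 to 10 rows; each row is the pose to reach, as a shift and turn from the pose commanded when the call began, along the tool's axes at that moment; what a row does not reach only later rows make up. A row lasts 1/10 s, in which the tool goes at most 50 mm and 8.59 degrees, less where a joint would pass 70% of its speed; a pose out of reach is approached as far as the arm can. A call with a gripper value outside its range is refused whole. The fingers move at their own pace and stop on an object; FORCE is the grip in N (left out, the last holds). Time passes only in rows, so rows that repeat a pose let the fingers close. It gives the time, the measured TCP pose, the force, the opening and the grip force at its end, in the units of the state.
- sensors.get_obs(): the state, without advancing time (a new reading comes with each control period).
- imaging.camera(name): name is "side" or "top" or "wrist"; returns the picture (420x560x3 uint8, blue, green, red); there is no depth.
- imaging.calibration(name): a dict with "mtx" (3x3 intrinsics, pixels), "R" (3x3) and "t" (3): a world point X has camera coordinates R X + t; the wrist camera has in their place "tool_from_camera" (4x4, takes a point from camera to tool coordinates, whose origin is the TCP and whose axes are the flange's). Camera axes: x right, y down, z forward; pixel columns grow to the right and rows downward; lengths in m; the calibration is good to about 2 mm. A picture is of the moment at which its call begins: read the wrist's pose just before it. calibration takes no time and is no camera call.
- order.hand_in(): hands the job in; it is judged then, once.
Trained networks look in the newest picture that a camera, given by its name, has taken for a name from the list of things; names that differ only in an ending like _2 or _b are one class to them, and where a whole thing is asked for, a point or a joint stands for the part that bears it (a point fixed in the world has none). Each returns a list of dicts, best first, with "conf" (0 to 1); they miss things now and then, are a little off and sometimes report something else, mostly with a low value. They report only what shows in the picture. A call takes as long as a camera call. They do not tell look-alikes from the thing itself.
- spotter.look_for(label, camera): "pixel" ([column, row] in pixels, amid what is visible of it).
The state is a dict: "clock": time; "joint_pos": joint angles; "joint_velocities": joint speeds; "tau": joint torques, N m; "position": TCP position; "ee_rot": TCP orientation; "ft_force": force on the tool from outside, world axes, zero at the start; "torque": the same for the moment, N m; "grip_width": opening from 0.0 (shut) to 1.0 (fully open); "grasp_force": force on a finger pad.
Only numpy, scipy, OpenCV 4.12 (cv2) and the standard library are available. Lean on these libraries where they do the work, as an engineer would, in place of code of your own. Each camera call takes 0.05 s, during which the arm holds its last target. There are 200 camera calls.

## Working session

There is one attempt and no reset: what is moved stays moved. The work goes in short steps, Python scripts to look and compute and a shell command to move; the robot and the scene stay as the last step left them, time stands still between calls to the robot, and variables do not carry over. Pictures are saved under pics/ and viewed, at most 10 in all, crops included, and the job is handed in when it is done.

```bash
mkdir -p pics
cat > h.py <<'E'
import numpy as np, cv2
from workcell import sensors, imaging, order, spotter
from scipy.spatial.transform import Rotation as Ro
def ray(cam,px,z):
    c=imaging.calibration(cam); K=np.array(c["mtx"])
    if cam=="wrist":
        o=sensors.get_obs(); T=np.eye(4);T[:3,:3]=Ro.from_quat(o["ee_rot"]).as_matrix();T[:3,3]=o["position"]
        T=T@np.array(c["tool_from_camera"]);R=T[:3,:3];C=T[:3,3]
    else: R=np.array(c["R"]).T;C=-R@np.array(c["t"])
    d=R@np.linalg.solve(K,[px[0],px[1],1]); return C+d*(z-C[2])/d[2]
E
python3 - <<'E'
from h import *
print(sensors.get_obs())
for c in ("top","side"):
    cv2.imwrite(f"pics/{c}1.png",imaging.camera(c))
for l,z in (("tray_a_bar",.155),("tray_a",.0),("cup_1",.06),("sugar",.06)):
    for d in spotter.look_for(l,"top"): print(l,d,ray("top",d["pixel"],z).round(3))
E
```

```text
{'clock': 0.0, 'joint_pos': array([-1.19157816,  0.33285546, -0.06469955,  1.46097205,  0.02157678,
        1.34992397, -0.08849533]), 'joint_velocities': array([-0.00116281,  0.00131983, -0.00097424, -0.00065707, -0.00032478,
       -0.00114965,  0.00179571]), 'tau': array([ 2.51301790e-04, -6.25436783e+01,  4.93691757e-02, -3.91613102e+01,
        1.62693264e-02,  9.67434811e-03,  3.71010503e-05]), 'position': array([0.24428556, 0.57487651, 0.2475115 ]), 'ee_rot': array([ 1.99549983e-01,  9.79887375e-01, -7.21876514e-04, -1.22424714e-04]), 'ft_force': array([ 0.20052331, -0.0609895 , -0.35775242]), 'torque': array([-0.05408009,  0.01582219,  0.00261598]), 'grasp_force': 0.0, 'grip_width': 0.9956638195987613}
tray_a_bar {'pixel': [205.5, 216.8], 'conf': 0.67} [0.536 0.198 0.155]
tray_a {'pixel': [342.5, 227.5], 'conf': 0.95} [ 0.515 -0.246  0.   ]
tray_a {'pixel': [203.1, 218.2], 'conf': 0.82} [0.532 0.233 0.   ]
cup_1 {'pixel': [354.8, 213.6], 'conf': 0.86} [ 0.562 -0.275  0.06 ]
cup_1 {'pixel': [197.3, 229.4], 'conf': 0.84} [0.495 0.239 0.06 ]
cup_1 {'pixel': [213.7, 199.5], 'conf': 0.79} [0.594 0.189 0.06 ]
cup_1 {'pixel': [232.4, 147.9], 'conf': 0.72} [0.766 0.134 0.06 ]
cup_1 {'pixel': [188.1, 138.4], 'conf': 0.72} [0.793 0.281 0.06 ]
sugar {'pixel': [333.9, 239.5], 'conf': 0.75} [ 0.475 -0.208  0.06 ]
```

View pics/top1.png

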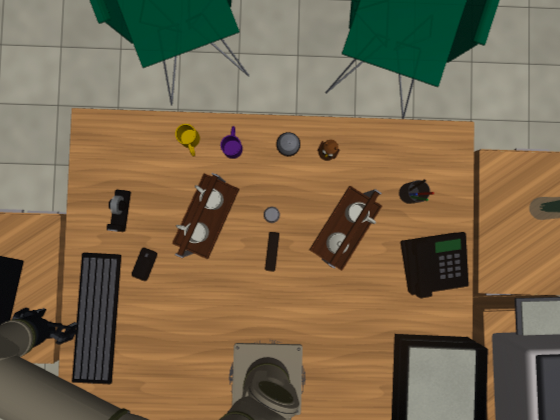

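View pics/side1.png

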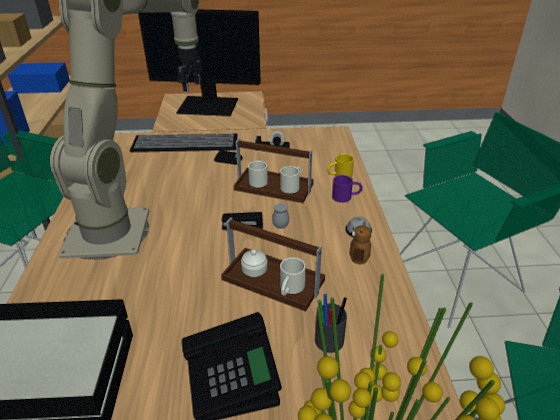

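The top and side views agree. The left tray (top picture about [205,217]) has two cups, and the right one (about [343,228]) has a cup and the sugar bowl. The left tray's bar runs at about -27° and is centred near (0.54, 0.21). I'll move above it for a close look.

```bash
python3 -m inch '[[[-0.04,-0.02,-0.03,0,0,0.02,-1],[-0.085,-0.045,-0.05,0,0,0.04,-1],[-0.13,-0.068,-0.05,0,0,0.06,-1],[-0.175,-0.091,-0.05,0,0,0.06,-1],[-0.22,-0.115,-0.05,0,0,0.06,-1],[-0.265,-0.138,-0.05,0,0,0.06,-1],[-0.31,-0.161,-0.05,0,0,0.06,-1],[-0.355,-0.185,-0.05,0,0,0.06,-1],[-0.395,-0.205,-0.05,0,0,0.06,-1],[-0.42,-0.218,-0.05,0,0,0.06,-1]]]' 60
python3 - <<'E'
from h import *
imaging.camera("top");import time
o=sensors.get_obs();print(o["clock"],o["position"],Ro.from_quat(o["ee_rot"]).as_matrix().round(3))
im=imaging.camera("wrist");cv2.imwrite("pics/w1.png",im)
for l,z in (("tray_a_bar",.155),("cup_1",.06)):
    for d in spotter.look_for(l,"wrist"): print(l,d,ray("wrist",d["pixel"],z).round(3))
E
```

```text
clock: 1.3
position: [0.5475, 0.2068, 0.2985]
ee_rot: [0.23, 0.973, -0.0, 0.0]
ft_force: [0.4, 0.2, 0.8]
grip_width: 0.997
grasp_force: 0.0
1.35 [0.55037014 0.20156492 0.29831769] [[-0.891  0.454  0.002]
 [ 0.454  0.891 -0.003]
 [-0.003 -0.002 -1.   ]]
tray_a_bar {'pixel': [295.2, 140.9], 'conf': 0.87} [0.507 0.24  0.155]
cup_1 {'pixel': [321.1, 338.2], 'conf': 0.97} [0.767 0.158 0.06 ]
cup_1 {'pixel': [437.0, 293.2], 'conf': 0.91} [0.771 0.32  0.06 ]
cup_1 {'pixel': [293.2, 213.8], 'conf': 0.77} [0.592 0.202 0.06 ]
cup_1 {'pixel': [283.2, 99.2], 'conf': 0.69} [0.471 0.249 0.06 ]
cup_1 {'pixel': [10.4, 324.7], 'conf': 0.6} [ 0.563 -0.202  0.06 ]
```

View pics/w1.png

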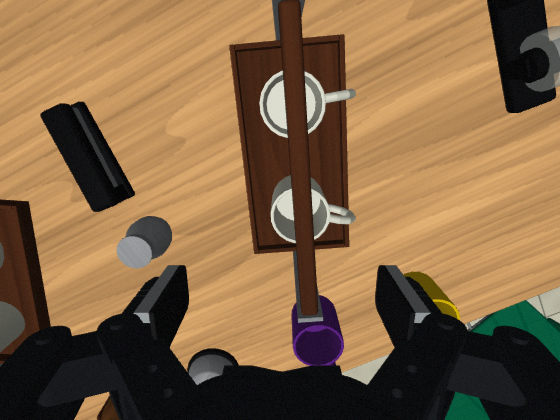

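The wrist view shows both cups under the bar. The bar's top runs from beyond [289,5] to its end at [309,310], between the open fingers. I'll compute its line, its end and the centre.

Run:
```python
from h import *
a=ray("wrist",(309,310),.166);b=ray("wrist",(290,10),.166);u=(b-a)/np.linalg.norm(b-a)
print(a,b,np.degrees(np.arctan2(u[1],u[0])), "centre",a+u*.132)
for p in [(240,46),(344,37),(258,251),(349,244)]: print("rim",ray("wrist",p,.022).round(3))
print("rimc",np.mean([ray("wrist",p,.022) for p in [(233,46),(344,37),(255,252),(349,245)]],0))
o=sensors.get_obs();T=Ro.from_quat(o["ee_rot"]).as_matrix();c=a+u*.132
print("tool shift",T.T@(c-o["position"]),"u in tool",T.T@u)
```

```text
[0.6493371  0.18642052 0.166     ] [0.42212329 0.27825643 0.166     ] 157.9922871610855 centre [0.52695548 0.23588506 0.166     ]
rim [0.398 0.231 0.022]
rim [0.442 0.34  0.022]
rim [0.63  0.132 0.022]
rim [0.676 0.246 0.022]
rimc [0.53571359 0.2341658  0.022     ]
tool shift [0.02848506 0.01480402 0.13213677] u in tool [ 9.96854437e-01 -7.92532117e-02  3.99102771e-04]
```

```bash
python3 -m inch '[[[0.012,0.008,0.01,0,0,-0.04,-1],[0.025,0.0155,0.02,0,0,-0.08,-1],[0.025,0.0155,0.03,0,0,-0.08,-1],[0.025,0.0155,0.03,0,0,-0.08,-1],[0.025,0.0155,0.03,0,0,-0.08,-1],[0.025,0.0155,0.03,0,0,-0.08,-1],[0.025,0.0155,0.03,0,0,-0.08,-1],[0.025,0.0155,0.03,0,0,-0.08,-1]]]'
python3 - <<'E'
from h import *
o=sensors.get_obs();print(o["clock"],o["position"],Ro.from_quat(o["ee_rot"]).as_matrix().round(3),o["joint_velocities"].round(3))
im=imaging.camera("wrist");cv2.imwrite("pics/w2.png",im)
c=imaging.calibration("wrist");print(np.array(c["tool_from_camera"]).round(4),c["mtx"])
E
```

```text
clock: 2.3
position: [0.5305, 0.2352, 0.2686]
ee_rot: [0.19, 0.982, 0.0, 0.0]
ft_force: [-0.4, -0.6, 0.2]
grip_width: 1.002
grasp_force: 0.0
2.3 [0.53051942 0.23517591 0.26863032] [[-0.928  0.373  0.001]
 [ 0.373  0.928  0.   ]
 [-0.     0.001 -1.   ]] [ 0.     0.003 -0.003  0.002 -0.     0.002 -0.   ]
[[-2.000e-04 -9.548e-01 -2.973e-01  7.630e-02]
 [ 1.000e+00  2.000e-04 -1.300e-03  3.000e-04]
 [ 1.300e-03 -2.973e-01  9.548e-01 -1.250e-01]
 [ 0.000e+00  0.000e+00  0.000e+00  1.000e+00]] [[322.86486071   0.         281.58931641]
 [  0.         322.86486071 207.52944825]
 [  0.           0.           1.        ]]
```

View pics/w2.png

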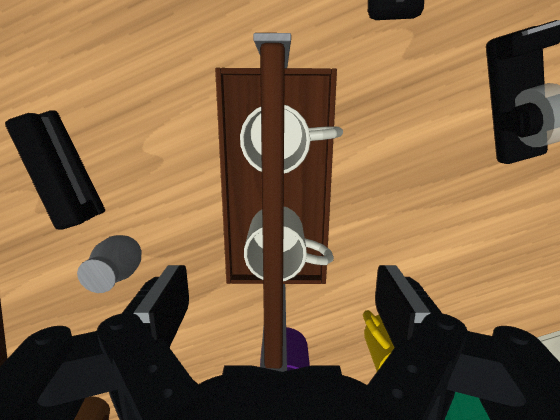

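The bar is now almost exactly vertical in the picture, from its end at [272,38] down to [274,365]. The rim corners are at [217,69], [336,69], [227,283] and [326,283].

Run:
```python
from h import *
o=sensors.get_obs();T=Ro.from_quat(o["ee_rot"]).as_matrix()
f=lambda p,z:T.T@(ray("wrist",p,z)-o["position"])
for n,p,z in (("barfar",(272,36),.167),("barfar2",(272,43),.167),("barnear",(274,367),.167)): print(n,f(p,z).round(4))
print(np.array([f(p,.022) for p in [(217,69),(336,69),(227,283),(326,283)]]).round(4))
```

```text
barfar [ 0.119  -0.006   0.1015]
barfar2 [ 0.1151 -0.0061  0.1015]
barnear [-0.1394 -0.0066  0.1016]
[[ 0.1149 -0.0689  0.2465]
 [ 0.1149  0.0577  0.2465]
 [-0.1422 -0.0712  0.2466]
 [-0.1422  0.0575  0.2466]]
```

```bash
python3 -m inch '[[[-0.006,-0.003,0,0,0,0,-1],[-0.0125,-0.006,0.01,0,0,0,-1],[-0.0125,-0.006,0.035,0,0,0,-1],[-0.0125,-0.006,0.06,0,0,0,-1],[-0.0125,-0.006,0.085,0,0,0,-1],[-0.0125,-0.006,0.105,0,0,0,-1],[-0.0125,-0.006,0.118,0,0,0,-1],[-0.0125,-0.006,0.118,0,0,0,-1],[-0.0125,-0.006,0.118,0,0,0,-1],[-0.0125,-0.006,0.118,0,0,0,-1]]]'
python3 - <<'E'
from h import *
cv2.imwrite("pics/w3.png",imaging.camera("wrist"))
E
```

```text
clock: 3.35
position: [0.5403, 0.2254, 0.1515]
ee_rot: [0.19, 0.982, 0.001, 0.001]
ft_force: [0.5, -0.3, 0.3]
grip_width: 1.003
grasp_force: 0.0
```

View pics/w3.png

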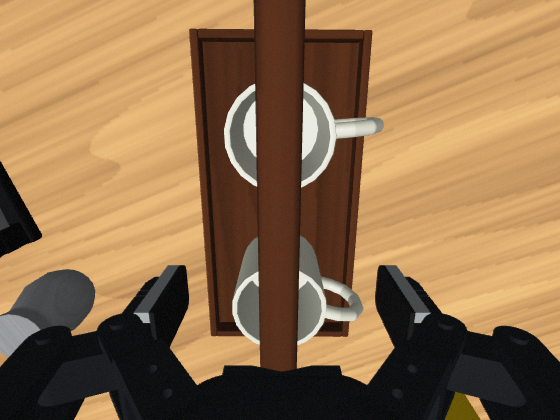

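The bar, at about column 279, is centred between the fingers (about column 281). I'll close on it.

```bash
python3 -m inch '[[[0,0,0,0,0,0,0],[0,0,0,0,0,0,0.3],[0,0,0,0,0,0,0.5],[0,0,0,0,0,0,0.7],[0,0,0,0,0,0,1],[0,0,0,0,0,0,1],[0,0,0,0,0,0,1],[0,0,0,0,0,0,1],[0,0,0,0,0,0,1],[0,0,0,0,0,0,1]]]' 90
```

```text
clock: 4.4
position: [0.5396, 0.2248, 0.1504]
ee_rot: [0.19, 0.982, -0.0, -0.0]
ft_force: [-3.7, -4.3, 3.7]
grip_width: 0.174
grasp_force: 89.4
```

Firm grip on the bar at 89 N. Now a gentle first lift.

```bash
python3 -m inch '[[[0,0,-0.001,0,0,0,1],[0,0,-0.003,0,0,0,1],[0,0,-0.006,0,0,0,1],[0,0,-0.01,0,0,0,1],[0,0,-0.015,0,0,0,1],[0,0,-0.02,0,0,0,1],[0,0,-0.024,0,0,0,1],[0,0,-0.027,0,0,0,1],[0,0,-0.029,0,0,0,1],[0,0,-0.03,0,0,0,1]]]'
python3 - <<'E'
from h import *
o=sensors.get_obs();T=Ro.from_quat(o["ee_rot"]).as_matrix();print(o["torque"],o["ft_force"],"tool moment",T.T@o["torque"],T.round(4))
cv2.imwrite("pics/s2.png",np.hstack([imaging.camera("side")[110:310,200:360],cv2.resize(imaging.camera("wrist"),(267,200))]))
E
```

```text
clock: 5.4
position: [0.5396, 0.2252, 0.1805]
ee_rot: [0.19, 0.982, 0.0, 0.0]
ft_force: [-0.4, 0.8, -7.3]
grip_width: 0.177
grasp_force: 87.8
[-0.00408294  0.03350719 -0.07735849] [-0.38981774  0.83296921 -7.2553421 ] tool moment [0.01628027 0.02955623 0.07736356] [[-9.280e-01  3.726e-01  2.000e-04]
 [ 3.726e-01  9.280e-01  2.000e-04]
 [-1.000e-04  2.000e-04 -1.000e+00]]
```

View pics/s2.png

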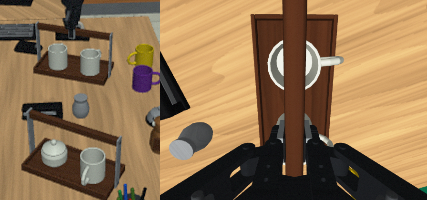

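The wrist carries 7.3 N (the full loaded tray) with almost no moment. The tray is level and the cups are upright. I'll lift the rest of the way, smoothly.

```bash
python3 -m inch '[[[0,0,-0.003,0,0,0,1],[0,0,-0.009,0,0,0,1],[0,0,-0.018,0,0,0,1],[0,0,-0.029,0,0,0,1],[0,0,-0.04,0,0,0,1],[0,0,-0.051,0,0,0,1],[0,0,-0.062,0,0,0,1],[0,0,-0.073,0,0,0,1],[0,0,-0.083,0,0,0,1],[0,0,-0.09,0,0,0,1]]]' && python3 -m inch '[[[0,0,-0.004,0,0,0,1],[0,0,-0.007,0,0,0,1],[0,0,-0.009,0,0,0,1],[0,0,-0.01,0,0,0,1],[0,0,-0.01,0,0,0,1],[0,0,-0.01,0,0,0,1],[0,0,-0.01,0,0,0,1],[0,0,-0.01,0,0,0,1],[0,0,-0.01,0,0,0,1],[0,0,-0.01,0,0,0,1]]]'
python3 - <<'E'
from h import *
o=sensors.get_obs();print(o["torque"],o["joint_velocities"].round(4))
a=imaging.camera("side")[60:310,190:390]
cv2.imwrite("pics/s3.png",np.hstack([cv2.resize(a,(400,500)),cv2.resize(imaging.camera("wrist"),(400,500))]))
E
```

```text
clock: 6.5
position: [0.5398, 0.2252, 0.2715]
ee_rot: [0.19, 0.982, 0.0, 0.0]
ft_force: [-0.7, -0.5, -7.3]
grip_width: 0.176
grasp_force: 87.9
clock: 7.5
position: [0.5396, 0.2252, 0.2803]
ee_rot: [0.19, 0.982, 0.0, -0.0]
ft_force: [-0.7, 0.0, -7.8]
grip_width: 0.174
grasp_force: 87.9
[-0.01368963 -0.0137179  -0.01021695] [-0.0008 -0.      0.0008 -0.0007 -0.0013 -0.0001 -0.0023]
```

View pics/s3.png

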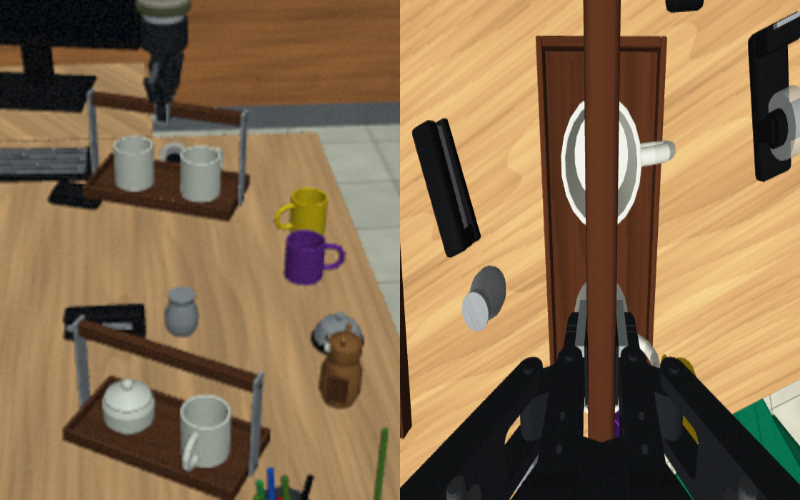

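The tray hangs about 13 cm above the desk, level and still, with both cups upright. The other tray and the loose things look untouched. I'll hand it in.

```bash
python3 -c "from workcell import order; print(order.hand_in())"
```

```text
the job is handed in; nothing more can be done
None
```

The two-cup tray is held level and still about 13 cm above the desk with both cups upright, the other tray and the rest look undisturbed, and the job was handed in at about 7.6 s; no verdict came back.

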